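Nip a freshly bound notebook in the book press

TASK

The spine of the freshly bound notebook has to set under pressure: unscrew the book press until its pressing bar is high enough to let the notebook under, draw the notebook forward on the press board until its spine is home against the front stop and its left edge lies along the side guide, then screw the press down with its cross handle until it stops tight on the notebook. Leave the tape rolls, tape dispenser, stapler and wooden box where they are.

Things in the scene. Friction and masses are not known exactly. Their poses are not given: they have to be found in the camera images.
- press: Book press fixed to the table. Frame: origin on the table top under the spindle axis, x to the rear (away from the robot), y left, z up. Wooden board x -75..255, y -155..155, top at z = 20 mm. Posts (radius 11, foot flanges radius 23) at x = 0, y = -128 and 128 mm carry a grey bridge, x -22..22 mm, y -151..151 mm. Behind the bridge the board is open from above.
- bridge_top (a point): Middle of the bridge's top, on the spindle axis, 126 mm above the table. Bridge underside: 100 mm above the table. Round the axis a nut boss (radius 27 mm) stands up to 134 mm above the table; cap nuts over the posts reach 141 mm.
- front_stop (a point): Point on the board's top at the foot of the middle of the front stop's rear face, where the notebook's spine comes to rest: 35 mm in front of and 10 mm left of the spindle axis. The stop is an aluminium angle across the press, 124 mm long (along press y), 18 mm high, standing in front of this point. Axes as the press.
- side_guide (a point): Point at the foot of the side guide's inner face (facing -y), 85 mm behind and 75 mm left of the spindle axis. The guide is an aluminium rail 18 mm high and 12 mm thick along the press's x, from 30 mm in front of to 202 mm behind the spindle axis. Axes as the press.
- screw (a joint): Turn of the screw (rad); growing = clockwise from above = bar goes down, 30 mm a turn (4.775 mm/rad). 0: bar 13 mm over the board; -2.72: bar meets a notebook under it; -4.8: upper stop, bar 36 mm over the board. Starts at -1..1. Thread friction 0.15 N m both ways; stays where left. On the notebook it stops dead within 0.2 rad; then 8 to 20 N more at the arms makes it tight.
- press_bar: The pressing bar under the bridge, 60 mm (press x) by 140 mm (press y), steel with a wooden face; moves straight up and down with the screw. Origin: centre of its underside, on the spindle axis; its height over the board is z - 20 mm. Axes as the press.
- handle (a point): Centre of the screw's cross handle, on the spindle axis: a level round steel bar 13 mm thick with a black ball (21 mm) at each end, 141 mm overall, through a hub of radius 19 mm that rises 18 mm above this point. 132 mm above the pressing bar's underside, and goes up and down with it. Free all round and above. Its y axis runs along the handle.
- handle_end (a point): Centre of one ball of the cross handle, 60 mm from the spindle axis (the other lies across the axis). Turns with the screw.
- notebook: Hard-cover notebook 170 x 130 x 26 mm, grey cloth spine, brown covers, lying flat on the board behind the bridge, too wide to grasp. Origin: centre of the underside; x from spine (x = -85, facing the robot) to fore edge (85 mm), z up. Friction on the board about 0.2, far less than that of fingertips on its cover. Home: origin 50 mm behind and 10 mm left of the spindle axis.
- washi_tape1: red paper-tape roll, 50 mm across and 20 mm high, lying flat on the press board outside the side guide (60 to 180 mm behind the spindle axis). Bystander; origin: centre of its underside.
- washi_tape0: red paper-tape roll, 50 mm across and 20 mm high, on the table to the left. Bystander; origin: centre of its underside.
- tape_dispenser: dark grey weighted tape dispenser, 55 x 150 x 78 mm, on the table to the left. Bystander; origin: centre of its underside.
- stapler: desk stapler, 34 x 139 x 41 mm, on the table to the right of the press. Bystander; origin: centre of its underside.
- wood_box: small wooden pen box, 63 x 150 x 45 mm, on the table to the right. Bystander; origin: centre of its underside.

How it is judged:
By the outcome, as a careful person would: the job done as asked, in the order asked, and still so for the second after the job is handed in, with the robot touching nothing.
It also fails if it takes over 72 s, if anything falls off the work surface, if the arm or the gripper's body presses on something with over 40 N, if the wrist force passes 120 N, or if a joint passes its speed limit or range.

ROBOT

A 6-joint arm with a two-finger parallel gripper is mounted at the origin on a cart in front of the work surface, level with it; the furniture and walls round the work are solid. World frame = base frame: x ahead of the robot, y to its left, z up, the work surface at z = 0. Lengths are in m, angles in rad, forces in N, time in s.
With the tool pointing down it reaches from about 0.25 to 0.775 m from the base axis. Payload 4 kg.
Tool frame: the origin (TCP) lies at the very end of the fingers, on their centre line; the grasp point (between the pads) lies r.grasp_offset behind it (r.grasp_offset is the distance from the TCP to the grasp point, in m); z points along the fingers, y is the line along which they close (so a half turn about z gives the same grasp; the last joint's range is limited). The gripper opens to 94 mm and grips with 3 to 60 N. Pads are 16 mm wide; open, the fingers measure 119 mm over their backs; the gripper's body (75 mm by 177 mm) begins 78 mm behind the grasp point.
Start: joints at [1.166, 0.087, 1.371, -0, 1.684, -0.103], TCP at [0.163, 0.525, 0.206] pointing down, gripper open.
Joint ranges: [-3.1, 3.1], [-0.76, 2.03], [0.27, 2.55], [-1.08, 4.22], [0.17, 2.65], [-2.57, 2.57]. Speed limits (rad/s): [2.79, 2.79, 3.14, 3.14, 3.14, 3.14].

INTERFACE

Orientations are given as a 3x3 rotation matrix whose columns are the frame's x, y, z axes.
In Python, from plant import r, sensors, snapshot gives the robot as it stands (r), with the cameras as plain functions and the readings (sensors).
- The arm moves only by the shell command python3 inch.py 'ROWS'. ROWS is a JSON list of rows, 1 to 5 of them, each of 7 numbers: dx, dy, dz in m, then a rotation vector rx, ry, rz in rad, then the finger opening in m; each row shifts and turns the commanded pose from where the row before left it, along the tool's axes as they then stand; what a row does not reach is not made up. A row lasts 1/8 s, in which the tool goes at most 0.0625 m and 0.188 rad, less where a joint would pass 70% of its speed; a pose out of reach is approached as far as the arm can. The fingers move at their own pace and stop on an object; the grip force is fixed at half the most. Time passes only in rows, so rows that do not move let the fingers close. It prints the time, the measured TCP pose, the force, the opening and the grip force at its end.
- sensors.observe(): the state, without advancing time (a new reading comes with each control period).
- snapshot(name): name is "side" or "top" or "wrist"; returns a dict with "img" (420x560x3 uint8, red, green, blue), "intrinsics" (3x3 intrinsics, pixels), "origin" and "attitude" of the camera in the world. Camera axes: x right, y up, looking along -z (the intrinsics and any distortion apply to the point x, -y, -z); pixel columns grow to the right and rows downward; lengths in m; the calibration is good to about 2 mm. A picture is of the moment at which its call begins. There is no depth.
- r.finish_job(): hands the job in; it is judged then, once.
The state is a dict: "time_s": time; "joint_pos": joint angles; "joint_vel": joint speeds; "effort": joint torques, N m; "tcp_pos": TCP position; "ee_rot": TCP orientation; "ft_force": force on the tool from outside, world axes, zero at the start; "moment": the same for the moment, N m; "opening": finger opening in m; "grip_force": force on a finger pad.
Only numpy, scipy, OpenCV 4.12 (cv2) and the standard library are available. Lean on these libraries where they do the work, as an engineer would, in place of code of your own. Each camera call takes 0.05 s, during which the arm holds its last target. There are 200 camera calls.

## Working session

There is one attempt and no reset: what is moved stays moved. The work goes in short steps, Python scripts to look and compute and a shell command to move; the robot and the scene stay as the last step left them, time stands still between calls to the robot, and variables do not carry over. Pictures are saved under pics/ and viewed, at most 10 in all, crops included, and the job is handed in when it is done.

```bash
ls; mkdir -p pics; python3 - <<'E'
from plant import r, sensors, snapshot
import cv2,numpy as np
o=sensors.observe();print({k:np.round(v,3).tolist() for k,v in o.items()},r.grasp_offset)
for n in("top","side"):
    s=snapshot(n);cv2.imwrite(f"pics/{n}0.png",cv2.resize(s["img"][:,:,::-1],(800,600),interpolation=cv2.INTER_CUBIC))
    print(n,s["intrinsics"],s["origin"],s["attitude"],[k for k in s])
E
```

```text
inch.py
pics
plant.py
{'time_s': 0.0, 'joint_pos': [1.166, 0.088, 1.372, -0.0, 1.684, -0.103], 'joint_vel': [-0.0, -0.001, -0.001, -0.0, -0.002, 0.001], 'effort': [-0.001, -34.017, -30.243, 0.072, 0.033, -0.0], 'tcp_pos': [0.163, 0.525, 0.204], 'ee_rot': [[-0.955, 0.297, -0.001], [0.297, 0.955, -0.002], [0.0, -0.002, -1.0]], 'ft_force': [-0.999, 0.719, -0.109], 'moment': [-0.005, 0.045, 0.038], 'grip_force': 0.0, 'opening': 0.094} 0.0188
top [[498.61501314   0.         275.84945674]
 [  0.         498.61501314 214.71949448]
 [  0.           0.           1.        ]] [0.40782814 0.01273613 1.48408051] [[-0.00721388  0.99607735 -0.08819221]
 [-0.99986484 -0.00588198  0.01535289]
 [ 0.01477392  0.08829104  0.99598515]] ['img', 'intrinsics', 'origin', 'attitude']
side [[468.75324747   0.         274.99225083]
 [  0.         468.75324747 205.4041333 ]
 [  0.           0.           1.        ]] [0.39563892 1.17699445 0.89234655] [[-0.99504252  0.04026908 -0.09093287]
 [-0.09832248 -0.53565897  0.83869074]
 [-0.0149357   0.84347369  0.53696281]] ['img', 'intrinsics', 'origin', 'attitude']
```

View pics/top0.png

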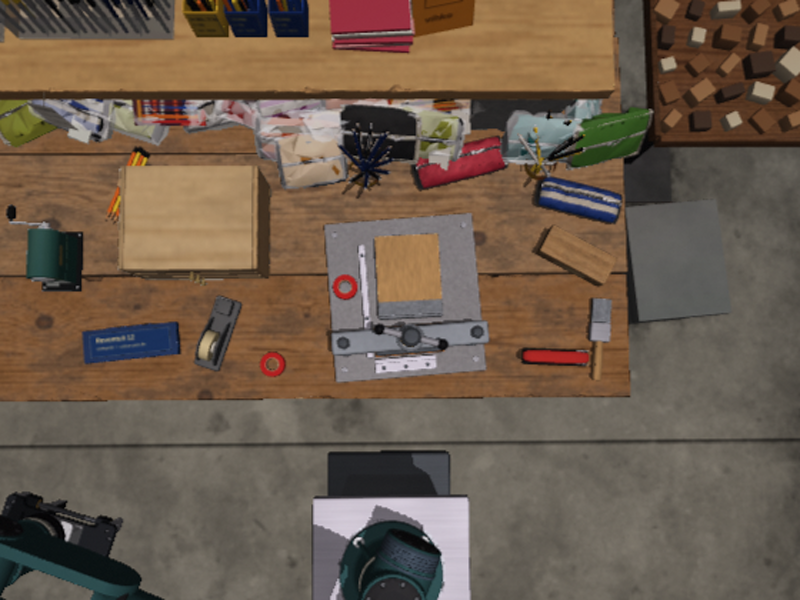

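View pics/side0.png

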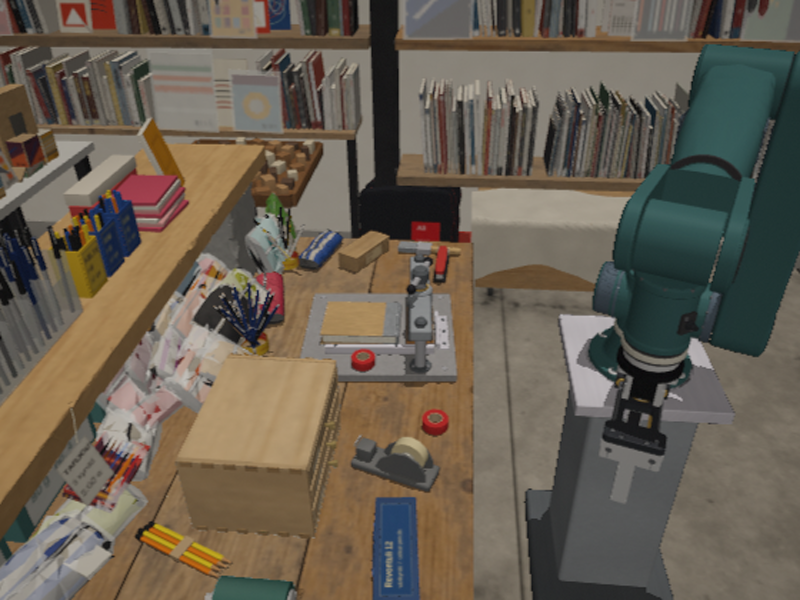

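```bash
python3 - <<'E'
from plant import r, sensors, snapshot
import cv2
s=snapshot("top");c=s["img"][140:280,220:350,::-1]
cv2.imwrite("pics/crop1.png",cv2.resize(c,None,fx=4,fy=4,interpolation=cv2.INTER_CUBIC))
E
cat > h.py <<'E'
import numpy as np
from plant import r, sensors, snapshot
def ray(s,u,v,z):
    "world point on height z seen at pixel (u,v)"
    K=s["intrinsics"];d=np.linalg.solve(K,[u,v,1.]);d=s["attitude"]@(d*[1,-1,-1]);o=np.array(s["origin"])
    return o+d*(z-o[2])/d[2]
def proj(s,p):
    q=s["attitude"].T@(np.array(p)-s["origin"])*[1,-1,-1];q=s["intrinsics"]@q;return q[:2]/q[2]
E
```

```text
(no output)
```

View pics/crop1.png

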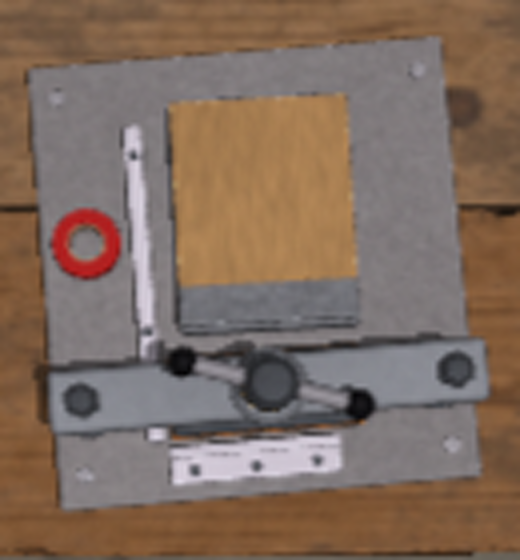

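The crop (4x, offset 220,140) shows board corners at (28,70),(440,38),(480,473),(62,508); cap nuts (82,400),(457,369); handle balls (181,360),(360,404); notebook top corners (168,103),(345,95),(357,~316),(180,~322); side guide left of it, tape roll left of the guide at (85,243).

```bash
cat >> h.py <<'E'
from scipy.optimize import least_squares
def P2W(p,q):
    x,y,t=p;c,s=np.cos(t),np.sin(t);q=np.array(q,float)
    return np.array([x+c*q[0]-s*q[1],y+s*q[0]+c*q[1],q[2]])
def fit(s,model,pix,p0):
    f=lambda p:np.concatenate([proj(s,P2W(p,m))-px for m,px in zip(model,pix)])
    r=least_squares(f,p0);return r.x,r.fun.reshape(-1,2)
E
python3 - <<'E'
from h import *
s=snapshot("top");C=lambda l:[np.array(a)/4+[220-.375,140-.375] for a in l]
m=[(.255,.155,.02),(.255,-.155,.02),(-.075,-.155,.02),(-.075,.155,.02),(0,.128,.141),(0,-.128,.141)]
p,e=fit(s,m,C([(28,70),(440,38),(480,473),(62,508),(82,400),(457,369)]),[.5,0,0])
print("press",p.round(4),e.round(1).tolist())
n,e=fit(s,[(.085,.065,.046),(.085,-.065,.046),(-.085,-.065,.046),(-.085,.065,.046)],C([(168,103),(345,95),(357,316),(180,322)]),[.6,0,0])
print("nb",n.round(4),e.round(1).tolist())
c,sn=np.cos(p[2]),np.sin(p[2]);R=np.array([[c,sn],[-sn,c]]);print("nb in press",R@(n[:2]-p[:2]),n[2]-p[2])
for z in(.16,.165,.17):
  a,b=[ray(s,*q,z) for q in C([(181,360),(360,404)])]
  print(z,a,b,(a+b)/2,np.linalg.norm(a-b),np.degrees(np.arctan2(*(a-b)[[1,0]])))
print("nut",[ray(s,*q,.181) for q in C([(272,380)])], "tape",R@(ray(s,*C([(85,243)])[0],.04)[:2]-p[:2]))
E
```

```text
press [ 0.47   -0.0376  0.0758] [[-0.3, -0.7], [0.3, -0.9], [0.7, 0.8], [-0.4, 0.9], [-0.5, -0.1], [0.3, -0.1]]
nb [ 0.6022 -0.0373  0.0411] [[-0.0, -1.5], [0.1, -1.5], [0.3, 1.1], [-0.3, 1.8]]
nb in press [ 0.13185803 -0.00971949] -0.03472625883436547
0.16 [0.48546695 0.02178891 0.16      ] [ 0.45545245 -0.09691407  0.16      ] [ 0.4704597  -0.03756258  0.16      ] 0.12243883589100062 75.80996863569196
0.165 [0.48517377 0.02175473 0.165     ] [ 0.45527261 -0.09650001  0.165     ] [ 0.47022319 -0.03737264  0.165     ] 0.12197648169465301 75.80996863569199
0.17 [0.48488059 0.02172054 0.17      ] [ 0.45509278 -0.09608595  0.17      ] [ 0.46998668 -0.0371827   0.17      ] 0.12151412749830541 75.809968635692
nut [array([ 0.47076351, -0.03777636,  0.181     ])] tape [0.11776871 0.12105906]
```

```bash
python3 inch.py '[[-0.0384,-0.0372,-0.0047,0,0,0,0.07],[-0.0384,-0.0372,-0.0047,0,0,0,0.07],[-0.0384,-0.0372,-0.0047,0,0,0,0.07],[-0.0384,-0.0372,-0.0047,0,0,0,0.07]]'
python3 inch.py '[[-0.0384,-0.0372,-0.0047,0,0,0,0.07],[-0.0384,-0.0372,-0.0047,0,0,0,0.07],[-0.0384,-0.0372,-0.0047,0,0,0,0.07],[-0.0384,-0.0372,-0.0047,0,0,0,0.07]]'
python3 inch.py '[[-0.0384,-0.0372,-0.0047,0,0,0,0.07],[-0.0384,-0.0372,-0.0047,0,0,0,0.07],[-0.0384,-0.0372,-0.0047,0,0,0,0.07],[-0.0384,-0.0372,-0.0047,0,0,0,0.07]]'
python3 inch.py '[[0,0,0,0,0,0.18,0.07],[0,0,0,0,0,0.18,0.07],[0,0,0,0,0,0.18,0.07],[0,0,0,0,0,0.18,0.07],[0,0,0,0,0,0.18,0.07]]'
cat >> h.py <<'E'
def st(tx=None,ty=None,tz=None):
    o=sensors.observe();R=np.array(o["ee_rot"]);p=np.array(o["tcp_pos"])
    print("t",round(o["time_s"],2),"tcp",p.round(4),"yawy",round(float(np.arctan2(R[1,1],R[0,1])),3),"tilt",R[:2,2].round(3),"j",np.round(o["joint_pos"],2),"F",np.round(o["ft_force"],1),"Mz",round(float(o["moment"][2]),2),"op",round(o["opening"],4))
    if tx is not None: print("local move",(R.T@(np.array([tx,ty,tz])-p)).round(4))
E
python3 -c "from h import *;st(.47,-.0376,.26)"
```

```text
time_s: 0.7
tcp_pos: [0.2664, 0.3359, 0.2243]
ee_rot: [[-0.955, 0.297, 0.0], [0.297, 0.955, 0.0], [-0.0, 0.0, -1.0]]
ft_force: [1.0, 0.7, 0.4]
opening: 0.0701
grip_force: 0.0
time_s: 1.2
tcp_pos: [0.3688, 0.1481, 0.2432]
ee_rot: [[-0.955, 0.297, 0.001], [0.297, 0.955, 0.0], [-0.001, 0.001, -1.0]]
ft_force: [0.8, 1.1, -0.2]
opening: 0.0697
grip_force: 0.0
time_s: 1.7
tcp_pos: [0.4713, -0.0397, 0.2619]
ee_rot: [[-0.955, 0.298, 0.0], [0.298, 0.955, 0.0], [-0.0, 0.0, -1.0]]
ft_force: [-0.6, 0.6, 0.7]
opening: 0.0698
grip_force: 0.0
time_s: 2.33
tcp_pos: [0.4706, -0.038, 0.2616]
ee_rot: [[-0.355, 0.935, -0.0], [0.935, 0.355, 0.0], [0.0, -0.0, -1.0]]
ft_force: [-0.1, -0.8, -0.0]
opening: 0.0697
grip_force: 0.0
t 2.33 tcp [ 0.4706 -0.038   0.2616] yawy 0.363 tilt [-0.  0.] j [-0.2  -0.09  1.44  0.    1.79 -0.56] F [-0.1 -0.8 -0. ] Mz -0.02 op 0.0697
local move [ 0.0006 -0.0004  0.0016]
```

```bash
python3 inch.py '[[0,0,0,0,0,0.18,0.07],[0,0,0,0,0,0.18,0.07],[0,0,0,0,0,0.18,0.07],[0,0,0,0,0,0.18,0.07],[0,0,0,0,0,0.18,0.07]]' >/dev/null
python3 inch.py '[[0,0,0,0,0,0.18,0.07],[0,0,0,0,0,0.18,0.07],[0,0,0,0,0,0.18,0.07],[0,0,0,0,0,0.18,0.07],[0,0,0,0,0,0.18,0.07]]' >/dev/null
python3 inch.py '[[0,0,0,0,0,0.18,0.07],[0,0,0,0,0,0.18,0.07],[0,0,0,0,0,0.18,0.07],[0,0,0,0,0,0.18,0.07],[0,0,0,0,0,0.18,0.07]]'
python3 - <<'E'
from h import *;import cv2
st(.47,-.0376,.15)
s=snapshot("wrist");cv2.imwrite("pics/w1.png",s["img"][:,:,::-1])
E
```

```text
time_s: 4.2
tcp_pos: [0.4706, -0.038, 0.2616]
ee_rot: [[0.721, -0.693, -0.001], [-0.693, -0.721, 0.0], [-0.0, 0.0, -1.0]]
ft_force: [-0.5, 0.9, -0.2]
opening: 0.07
grip_force: 0.0
t 4.2 tcp [ 0.4706 -0.038   0.2616] yawy -2.337 tilt [-0.001  0.   ] j [-0.2  -0.09  1.44  0.    1.79  2.14] F [-0.5  0.9 -0.2] Mz -0.07 op 0.07
local move [-7.000e-04  1.000e-04  1.116e-01]
```

View pics/w1.png

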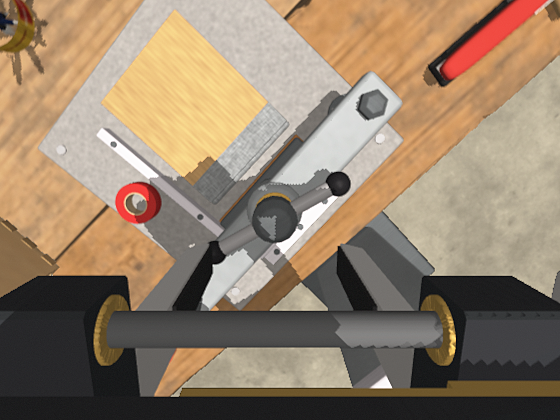

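The wrist view shows the handle clear between the fingers: balls at (217,252) and (339,184), hub top at (274,219). I'll check axis and height from it.

```bash
python3 - <<'E'
from h import *
s=snapshot("wrist")
for z in(.155,.16,.165,.17,.175):
  a,b=ray(s,217,252,z),ray(s,339,184,z);print(z,((a+b)/2)[:2],np.linalg.norm(a-b),np.arctan2(*(a-b)[[1,0]]))
print(ray(s,274,219,.183))
E
python3 inch.py '[[-0.0007,0,0.037,0,0,0,0.07],[0,0,0.037,0,0,0,0.07],[0,0,0.037,0,0,0,0.07],[0,0,0,0,0,-0.1,0.07],[0,0,0,0,0,-0.1,0.07]]'
python3 -c "from h import *;st(.47,-.0376,.15)"
```

```text
0.155 [ 0.46654382 -0.03914771] 0.12246136991298397 1.3212106920403657
0.16 [ 0.46742764 -0.03994996] 0.12031708994900416 1.321210692040366
0.165 [ 0.46831146 -0.0407522 ] 0.11817280998502434 1.3212106920403657
0.17 [ 0.46919527 -0.04155445] 0.11602853002104455 1.3212106920403655
0.175 [ 0.47007909 -0.04235669] 0.11388425005706472 1.3212106920403657
[ 0.47277917 -0.04209092  0.183     ]
time_s: 4.92
tcp_pos: [0.4706, -0.0379, 0.1492]
ee_rot: [[0.85, -0.526, -0.0], [-0.526, -0.85, -0.0], [0.0, 0.0, -1.0]]
ft_force: [3.9, -0.7, -4.6]
opening: 0.0701
grip_force: 3.2
t 4.92 tcp [ 0.4706 -0.0379  0.1492] yawy -2.125 tilt [-0. -0.] j [-0.2  -0.07  1.64 -0.    1.57  1.92] F [ 3.9 -0.7 -4.6] Mz -0.24 op 0.0701
local move [-0.0006  0.     -0.0008]
```

```bash
python3 inch.py '[[0,0,0,0,0,-0.18,0.07],[0,0,0,0,0,-0.18,0.07],[0,0,0,0,0,-0.18,0.07],[0,0,0,0,0,-0.18,0.07],[0,0,0,0,0,-0.18,0.07]]' >/dev/null;python3 -c "from h import *;st(.47,-.0376,.15)"
python3 inch.py '[[0,0,0,0,0,-0.18,0.07],[0,0,0,0,0,-0.18,0.07],[0,0,0,0,0,-0.18,0.07],[0,0,0,0,0,-0.18,0.07],[0,0,0,0,0,-0.18,0.07]]' >/dev/null;python3 -c "from h import *;st(.47,-.0376,.15)"
python3 inch.py '[[0,0,0,0,0,-0.18,0.07],[0,0,0,0,0,-0.18,0.07],[0,0,0,0,0,-0.18,0.07],[0,0,0,0,0,-0.18,0.07],[0,0,0,0,0,-0.18,0.07]]' >/dev/null;python3 -c "from h import *;st(.47,-.0376,.15)"
```

```text
t 5.55 tcp [ 0.4707 -0.0381  0.1526] yawy -1.223 tilt [ 0.002 -0.001] j [-0.2  -0.07  1.64 -0.    1.58  1.02] F [-1.9  0.3  7. ] Mz -0.27 op 0.0701
local move [-0.0005 -0.0007  0.0025]
t 6.17 tcp [ 0.4715 -0.0382  0.1531] yawy -0.323 tilt [ 0.004 -0.001] j [-0.2  -0.07  1.64 -0.    1.57  0.12] F [-0.3 -1.2  6.3] Mz -0.21 op 0.0701
local move [ 0.0001 -0.0016  0.0031]
t 6.8 tcp [ 0.4713 -0.0376  0.153 ] yawy 0.578 tilt [ 0.004 -0.   ] j [-0.2  -0.07  1.64  0.    1.57 -0.78] F [-0.7  1.   6.7] Mz -0.25 op 0.0697
local move [ 0.0007 -0.0011  0.003 ]
```

```bash
python3 inch.py '[[0,0,0,0,0,-0.18,0.07],[0,0,0,0,0,-0.18,0.07],[0,0,0,0,0,-0.18,0.07]]' >/dev/null;python3 -c "from h import *;st(.47,-.0376,.15)"
python3 inch.py '[[0,0,0,0,0,-0.15,0.07],[0,0,0,0,0,-0.15,0.07]]' >/dev/null;python3 -c "from h import *;st(.47,-.0376,.15)"
```

```text
t 7.17 tcp [ 0.4709 -0.0377  0.1528] yawy 1.118 tilt [ 0.003 -0.   ] j [-0.2  -0.07  1.64  0.    1.58 -1.32] F [-1.3  1.2  5.7] Mz -0.25 op 0.07
local move [ 0.0008 -0.0003  0.0028]
t 7.42 tcp [ 0.4708 -0.0379  0.1528] yawy 1.417 tilt [ 0.002 -0.001] j [-0.2  -0.07  1.64 -0.    1.58 -1.62] F [-2.5  0.   5.5] Mz -0.3 op 0.07
local move [0.0008 0.0002 0.0028]
```

```bash
python3 inch.py '[[0,0,0,0,0,-0.12,0.07],[0,0,0,0,0,-0.12,0.07]]' >/dev/null;python3 -c "from h import *;st(.47,-.0376,.15)"
python3 inch.py '[[0,0,0,0,0,-0.1,0.07]]' >/dev/null;python3 -c "from h import *;st(.47,-.0376,.15)"
```

```text
t 7.67 tcp [ 0.4707 -0.0381  0.1527] yawy 1.655 tilt [ 0.002 -0.001] j [-0.2  -0.07  1.64 -0.    1.58 -1.86] F [-0.8 -1.1  6.1] Mz -0.29 op 0.07
local move [0.0007 0.0005 0.0027]
t 7.8 tcp [ 0.4707 -0.0381  0.1527] yawy 1.755 tilt [ 0.002 -0.001] j [-0.2  -0.07  1.64 -0.    1.58 -1.96] F [-1.1 -0.   5.6] Mz -0.28 op 0.0699
local move [0.0006 0.0006 0.0027]
```

```bash
python3 inch.py '[[0,0,0,0,0,-0.12,0.07],[0,0,0,0,0,-0.12,0.07]]' >/dev/null;python3 -c "from h import *;st(.47,-.0376,.15)"
python3 - <<'E'
from h import *;import cv2
s=snapshot("side");cv2.imwrite("pics/s1.png",cv2.resize(s["img"][175:285,200:330,::-1],None,fx=5,fy=5,interpolation=cv2.INTER_CUBIC))
E
```

```text
t 8.05 tcp [ 0.4709 -0.0382  0.1528] yawy 1.995 tilt [ 0.003 -0.002] j [-0.2  -0.07  1.64 -0.    1.58 -2.2 ] F [-1.5 -1.   5.6] Mz -0.28 op 0.07
local move [0.0005 0.0009 0.0028]
```

View pics/s1.png

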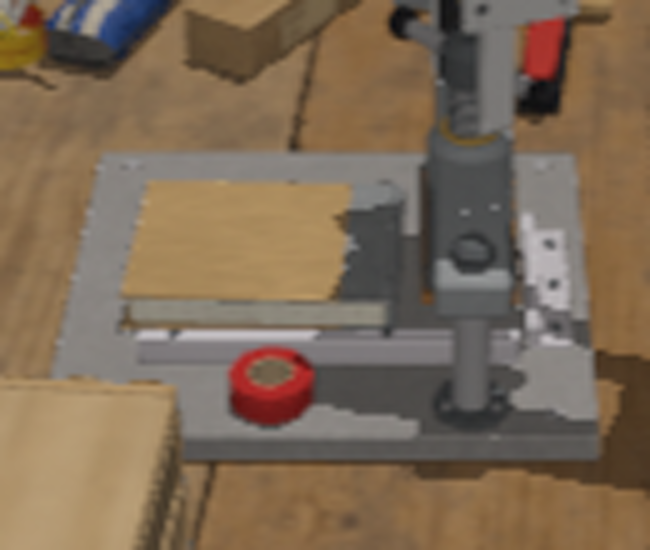

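The side view shows the screw visibly raised above the bridge, notebook and tape roll undisturbed. A last bit of turn, then lift and check the handle height from the wrist.

```bash
python3 inch.py '[[0,0,0,0,0,-0.1,0.07],[0,0,0,0,0,-0.1,0.07]]' >/dev/null;python3 -c "from h import *;st()"
python3 inch.py '[[0,0,0,0,0,-0.08,0.07]]' >/dev/null;python3 -c "from h import *;st()"
python3 inch.py '[[0,0,0,0,0,0.1,0.07],[0,0,-0.05,0,0,0,0.07],[0,0,-0.05,0,0,0,0.07],[0,0,-0.02,0,0,0,0.07]]' >/dev/null
python3 - <<'E'
from h import *;import cv2
st()
s=snapshot("wrist");cv2.imwrite("pics/w2.png",s["img"][:,:,::-1])
E
```

```text
t 8.35 tcp [ 0.4709 -0.0383  0.1527] yawy 2.194 tilt [ 0.003 -0.002] j [-0.2  -0.07  1.64 -0.    1.58 -2.39] F [-1.3 -0.8  6.4] Mz -0.25 op 0.0702
t 8.47 tcp [ 0.471  -0.0383  0.1527] yawy 2.274 tilt [ 0.003 -0.002] j [-0.2  -0.07  1.64 -0.    1.57 -2.47] F [-1.4 -0.8  7.4] Mz -0.29 op 0.0701
t 8.97 tcp [ 0.4713 -0.0377  0.2745] yawy 2.172 tilt [ 0.005 -0.001] j [-0.2  -0.09  1.42  0.    1.81 -2.37] F [-0.9  0.5 -0.8] Mz -0.04 op 0.0695
```

View pics/w2.png

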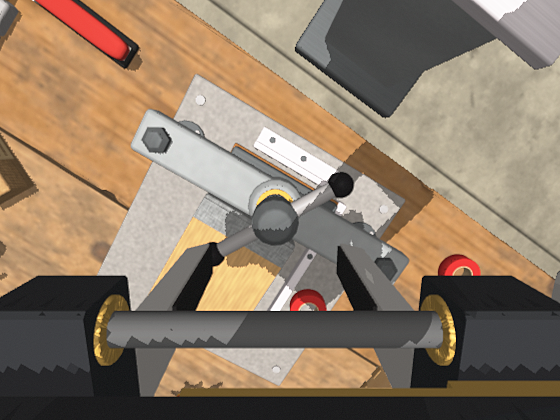

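The wrist view shows the raised handle (balls near (214,252), (340,185)), bar still above the front area, notebook behind. The screw has turned 4.42 rad without reaching the stop, so the bar is at least 29 mm over the board.

```bash
python3 - <<'E'
from h import *
s=snapshot("wrist")
for z in(.175,.18,.185):
  a,b=ray(s,214,252,z),ray(s,340,185,z);print(z,((a+b)/2)[:2],np.linalg.norm(a-b),np.arctan2(*(b-a)[[1,0]]))
E
python3 inch.py '[[0,0,0,0,0,0.187,0.06],[0,0,0,0,0,0.187,0.06],[0,0,0,0,0,0.186,0.06]]' >/dev/null
python3 -c "from h import *;st(.67,-.0345,.2745)"
```

```text
0.175 [ 0.47167238 -0.03758028] 0.12278680109043964 2.673387095884443
0.18 [ 0.47066765 -0.03826538] 0.12059239399774632 2.6733870958844435
0.185 [ 0.46966292 -0.03895049] 0.11839798690505292 2.673387095884443
t 9.45 tcp [ 0.4696 -0.0374  0.2688] yawy 1.605 tilt [-0.003  0.001] j [-0.2  -0.09  1.42  0.    1.81 -1.8 ] F [ 0.2 -0.9  0.3] Mz -0.03 op 0.0595
local move [-0.2003 -0.0039 -0.0064]
```

```bash
python3 inch.py '[[-0.05,-0.001,-0.0015,0,0,0,0.06],[-0.05,-0.001,-0.0015,0,0,0,0.06],[-0.05,-0.001,-0.0015,0,0,0,0.06],[-0.05,-0.001,-0.0015,0,0,0,0.06]]' >/dev/null
python3 inch.py '[[0,0,0.05,0,0,0,0.06],[0,0,0.05,0,0,0,0.06],[0,0,0.05,0,0,0,0.06],[0,0,0.05,0,0,0,0.06]]' >/dev/null
python3 -c "from h import *;st(.67,-.0345,.046)"
```

```text
t 10.45 tcp [ 0.6688 -0.0337  0.0728] yawy 1.611 tilt [-0.003  0.001] j [-0.13  0.41  1.24  0.    1.49 -1.75] F [ 0.7 -0.7 -0.2] Mz -0.01 op 0.0602
local move [-0.0012 -0.0009  0.0268]
```

```bash
python3 inch.py '[[0,0,0.015,0,0,0,0.06],[0,0,0.008,0,0,0,0.06],[0,0,0.004,0,0,0,0.06]]' >/dev/null
python3 -c "from h import *;st()"
python3 inch.py '[[0,0,0.002,0,0,0,0.06],[0,0,0.002,0,0,0,0.06]]' >/dev/null
python3 -c "from h import *;st()"
```

```text
t 10.82 tcp [ 0.6715 -0.0341  0.0516] yawy 1.609 tilt [ 0.003 -0.   ] j [-0.14  0.42  1.27  0.    1.45 -1.74] F [-0.   0.3 -0.3] Mz -0.0 op 0.06
t 11.07 tcp [ 0.6712 -0.034   0.0475] yawy 1.609 tilt [ 0.003 -0.   ] j [-0.13  0.43  1.27  0.    1.44 -1.74] F [-0.2 -1.2  0. ] Mz 0.01 op 0.0599
```

```bash
python3 inch.py '[[0,0,0.002,0,0,0,0.06],[0,0,0.002,0,0,0,0.06],[0,0,0,0,0,0,0.06]]' >/dev/null
python3 -c "from h import *;st()"
python3 inch.py '[[0,0,0.002,0,0,0,0.06],[0,0,0,0,0,0,0.06]]' >/dev/null
python3 -c "from h import *;st()"
```

```text
t 11.45 tcp [ 0.672  -0.0341  0.0463] yawy 1.609 tilt [ 0.005 -0.001] j [-0.14  0.43  1.27  0.    1.44 -1.74] F [-2.7  0.4  9.2] Mz -0.04 op 0.0601
t 11.7 tcp [ 0.6728 -0.0342  0.0462] yawy 1.609 tilt [ 0.008 -0.001] j [-0.13  0.43  1.27  0.    1.43 -1.74] F [-2.9 -0.3 14.8] Mz -0.02 op 0.0597
```

```bash
python3 inch.py '[[0.008,0.0015,0,0,0,-0.007,0.06],[0.01,0.002,0,0,0,-0.007,0.06],[0.01,0.002,0,0,0,-0.007,0.06],[0.01,0.002,0,0,0,-0.007,0.06],[0.01,0.002,0,0,0,-0.007,0.06]]' >/dev/null
python3 -c "from h import *;st(.5859,-.0187,.046)"
python3 inch.py '[[0.01,0.002,0,0,0,0,0.06],[0.01,0.002,0,0,0,0,0.06]]' >/dev/null
python3 - <<'E'
from h import *;import cv2
st(.5859,-.0187,.046)
s=snapshot("top");cv2.imwrite("pics/t2.png",cv2.resize(s["img"][140:280,220:350,::-1],None,fx=4,fy=4,interpolation=cv2.INTER_CUBIC))
E
```

```text
t 12.32 tcp [ 0.627  -0.0274  0.0463] yawy 1.644 tilt [ 0.015 -0.001] j [-0.13  0.32  1.41  0.    1.39 -1.78] F [ 2.8 -0.3 11.9] Mz 0.02 op 0.06
local move [ 0.0403  0.0116 -0.0004]
t 12.57 tcp [ 0.6069 -0.0248  0.0463] yawy 1.644 tilt [ 0.015 -0.001] j [-0.13  0.28  1.46  0.    1.38 -1.78] F [ 2.7 -0.5 12.2] Mz 0.03 op 0.0599
local move [ 0.0205  0.0077 -0.    ]
```

View pics/t2.png

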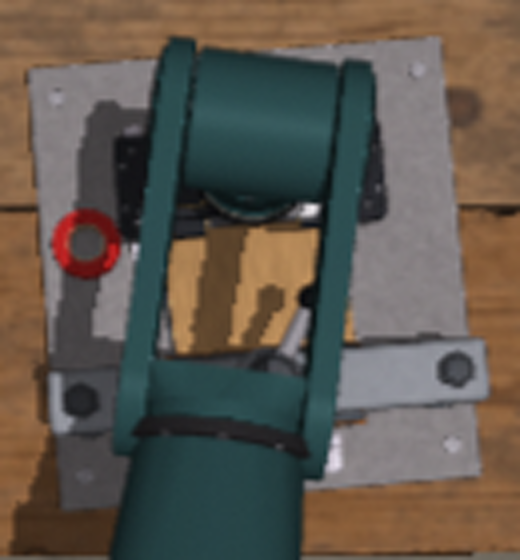

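The picture shows the notebook moved with its spine under the bridge, arm passing above the handle. Continue to the stops.

```bash
python3 inch.py '[[0.007,0.001,0,0,0,0,0.06],[0.006,0.001,0,0,0,0,0.06],[0.004,0.001,0,0,0,0,0.06]]' >/dev/null
python3 -c "from h import *;st(.5859,-.0187,.046)"
python3 inch.py '[[0.003,0,0,0,0,0,0.06],[0.002,0,0,0,0,0,0.06]]' >/dev/null
python3 -c "from h import *;st(.5859,-.0187,.046)"
python3 inch.py '[[0.002,0,0,0,0,0,0.06],[0.001,0,0,0,0,0,0.06]]' >/dev/null
python3 -c "from h import *;st(.5859,-.0187,.046)"
```

```text
t 13.0 tcp [ 0.5905 -0.0233  0.0463] yawy 1.644 tilt [ 0.016 -0.001] j [-0.14  0.25  1.51  0.    1.37 -1.78] F [ 4.7 -0.5 11.7] Mz -0.08 op 0.0599
local move [0.0042 0.0049 0.0002]
t 13.25 tcp [ 0.5858 -0.0233  0.0462] yawy 1.644 tilt [ 0.017 -0.001] j [-0.14  0.24  1.52  0.    1.37 -1.78] F [ 5.6  1.2 10.6] Mz -0.09 op 0.0597
local move [-0.0004  0.0046  0.0002]
t 13.5 tcp [ 0.5829 -0.0235  0.0462] yawy 1.644 tilt [ 0.017 -0.001] j [-0.14  0.23  1.53  0.    1.36 -1.78] F [ 4.5  0.  10.9] Mz -0.1 op 0.0602
local move [-0.0033  0.0045  0.0003]
```

```bash
python3 inch.py '[[0,0.002,0,0,0,0,0.06],[0,0.002,0,0,0,0,0.06]]' >/dev/null
python3 -c "from h import *;st(.5859,-.0187,.046)"
python3 inch.py '[[0,0.002,0,0,0,0,0.06],[0,0.002,0,0,0,0,0.06]]' >/dev/null
python3 -c "from h import *;st(.5859,-.0187,.046)"
python3 inch.py '[[0,0.002,0,0,0,0,0.06],[0,0.002,0,0,0,0,0.06]]' >/dev/null
python3 -c "from h import *;st(.5859,-.0187,.046)"
```

```text
t 13.75 tcp [ 0.5825 -0.0209  0.0463] yawy 1.643 tilt [ 0.016 -0.003] j [-0.13  0.23  1.53 -0.    1.36 -1.78] F [ 4.5 -3.5 12. ] Mz -0.07 op 0.0597
local move [-0.0035  0.002   0.0003]
t 14.0 tcp [ 0.5818 -0.0174  0.0463] yawy 1.643 tilt [ 0.015 -0.004] j [-0.13  0.23  1.53 -0.    1.37 -1.77] F [ 2.8 -5.4 12.7] Mz -0.09 op 0.06
local move [-0.0039 -0.0016  0.0003]
t 14.25 tcp [ 0.5808 -0.014   0.0463] yawy 1.643 tilt [ 0.014 -0.005] j [-0.12  0.23  1.53 -0.    1.37 -1.76] F [ 0.9 -5.9 13.5] Mz 0.02 op 0.0603
local move [-0.0048 -0.005   0.0004]
```

```bash
python3 inch.py '[[0.002,0,0,0,0,0,0.06],[0.002,0,0,0,0,0,0.06],[0.002,0,0,0,0,0,0.06]]' >/dev/null
python3 -c "from h import *;st()"
python3 inch.py '[[0.002,0.001,0,0,0,0,0.06],[0,0,0,0,0,0,0.06],[0,0,-0.01,0,0,0,0.06],[0,0,-0.03,0,0,0,0.06],[0,0,-0.05,0,0,0,0.06]]' >/dev/null
python3 inch.py '[[0,0,-0.05,0,0,0,0.07],[0,0,-0.05,0,0,0,0.07],[0,0,-0.05,0,0,0,0.07]]' >/dev/null
python3 - <<'E'
from h import *;import cv2
st(.47,-.0376,.28)
s=snapshot("wrist");np.save("w3.npy",s,allow_pickle=True);cv2.imwrite("pics/w3.png",cv2.resize(s["img"][:,:,::-1],(800,600),interpolation=cv2.INTER_CUBIC))
E
```

```text
t 14.62 tcp [ 0.5762 -0.0124  0.0463] yawy 1.643 tilt [ 0.017 -0.001] j [-0.12  0.22  1.55  0.    1.36 -1.76] F [ 5.2 -0.3 10.8] Mz -0.07 op 0.0603
t 15.62 tcp [ 0.5668 -0.0108  0.2813] yawy 1.644 tilt [-0.001  0.   ] j [-0.12  0.12  1.18  0.    1.84 -1.76] F [0.3 0.6 0.2] Mz 0.04 op 0.0698
local move [ 0.0985 -0.0197  0.0014]
```

View pics/w3.png

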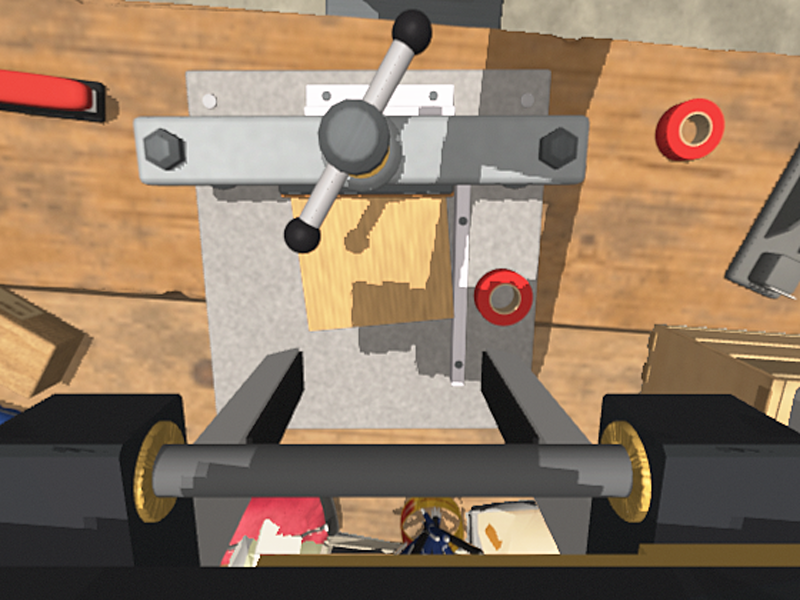

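The wrist view shows the notebook under the bridge but skewed: fore-edge corners at (309,331) and (453,319), left edge running (441,195)→(453,319) against the guide line x≈455. Measure it.

```bash
python3 - <<'E'
from h import *
s=np.load("w3.npy",allow_pickle=True).item();k=lambda u,v:(u*.7-.15,v*.7-.15)
# re-fit of the press in this picture
m=[(0,.128,.141),(0,-.128,.141),(.202,.075,.038),(-.075,-.155,.02),(-.075,.155,.02)]
p,e=fit(s,m,[k(557,148),k(165,149),k(452,384),k(187,72),k(550,70)],[.47,-.0376,.0758]);print("press",p,e.round(1).tolist())
c,sn=np.cos(p[2]),np.sin(p[2]);R=np.array([[c,sn],[-sn,c]])
f=lambda u,v,z:R@(ray(s,*k(u,v),z)[:2]-p[:2])
for q in[(309,331),(453,319),(441,195),(292,200)]:print(f(*q,.046))
print("guide top inner",f(455,190,.038),f(452,384,.038),"balls",f(411,32,.181),f(302,236,.181),f(355,137,.199))
E
```

```text
press [ 0.47023856 -0.03813564  0.07791135] [[4.7, -0.1], [-4.5, 0.6], [0.2, 2.1], [-2.0, -0.5], [1.6, -0.4]]
[ 0.14492237 -0.0551446 ]
[0.13456766 0.07309802]
[0.02756602 0.06051724]
[ 0.03103053 -0.06442169]
guide top inner [0.02340012 0.07317035] [0.19906701 0.07469057] balls [-0.05430442  0.02968258] [ 0.05153835 -0.03257151] [-3.52821100e-06  3.73349539e-04]
```

```bash
python3 inch.py '[[-0.0166,-0.0127,0.02,0,0,0,0.07],[0,0,0.05,0,0,0,0.07],[0,0,0.05,0,0,0,0.07],[0,0,0.05,0,0,0,0.07],[0,0,0.045,0,0,0,0.07]]' >/dev/null
python3 -c "from h import *;st(.5843,-.0222,.046)"
python3 inch.py '[[0,0,0.013,0,0,0,0.07],[0,0,0.006,0,0,0,0.07],[0,0,0.002,0,0,0,0.07],[0,0,0.002,0,0,0,0.07],[0,0,0,0,0,0,0.07]]' >/dev/null
python3 -c "from h import *;st(.5843,-.0222,.046)"
```

```text
t 16.3 tcp [ 0.5837 -0.0222  0.0624] yawy 1.644 tilt [-0.002  0.   ] j [-0.14  0.23  1.49  0.    1.42 -1.78] F [ 0.4  0.3 -0.5] Mz 0.01 op 0.0698
local move [-0.0006 -0.0001  0.0164]
t 16.93 tcp [ 0.5874 -0.0226  0.0463] yawy 1.644 tilt [ 0.007 -0.001] j [-0.14  0.25  1.51  0.    1.38 -1.78] F [-1.1 -0.5  6.1] Mz -0.04 op 0.0699
local move [0.0031 0.0006 0.0003]
```

```bash
python3 inch.py '[[0,0,0.002,0,0,0,0.07],[-0.003,0,0,0,0,0,0.07],[-0.003,0,0,0,0,0,0.07]]' >/dev/null
python3 -c "from h import *;st()"
python3 inch.py '[[0,0,0,0,0,0.022,0.07],[0,0,0,0,0,0.022,0.07],[0,0,0,0,0,0.022,0.07],[0,0,0,0,0,0.021,0.07],[0,0,0,0,0,0,0.07]]' >/dev/null
python3 -c "from h import *;st()"
python3 inch.py '[[0,0.001,0,0,0,0,0.07],[0,0.001,0,0,0,0,0.07],[0,0.001,0,0,0,0,0.07]]' >/dev/null
python3 -c "from h import *;st()"
python3 inch.py '[[0,0.001,0,0,0,0,0.07],[0,0.001,0,0,0,0,0.07]]' >/dev/null
python3 -c "from h import *;st()"
```

```text
t 17.3 tcp [ 0.5943 -0.0223  0.0463] yawy 1.644 tilt [ 0.009 -0.001] j [-0.13  0.26  1.49  0.    1.38 -1.78] F [-2.8  0.3 11.3] Mz 0.03 op 0.0703
t 17.93 tcp [ 0.5951 -0.0227  0.0462] yawy 1.557 tilt [ 0.011 -0.002] j [-0.13  0.26  1.49 -0.    1.38 -1.69] F [-0.5  0.  11.3] Mz -0.04 op 0.0701
t 18.3 tcp [ 0.5953 -0.0204  0.0463] yawy 1.557 tilt [ 0.012 -0.003] j [-0.13  0.26  1.49 -0.    1.38 -1.68] F [-0.7 -3.3 11.1] Mz 0.01 op 0.0698
t 18.55 tcp [ 0.5954 -0.0193  0.0463] yawy 1.556 tilt [ 0.012 -0.005] j [-0.13  0.26  1.49 -0.    1.38 -1.68] F [-0.6 -3.7 10.7] Mz 0.03 op 0.0703
```

```bash
python3 inch.py '[[0,0.001,0,0,0,0,0.07],[0,0.001,0,0,0,0,0.07]]' >/dev/null
python3 -c "from h import *;st()"
python3 inch.py '[[0,0.001,0,0,0,0,0.07],[0,0.001,0,0,0,0,0.07]]' >/dev/null
python3 -c "from h import *;st()"
python3 inch.py '[[0.003,0,0,0,0,0,0.07],[0.003,0,0,0,0,0,0.07],[0.003,0,0,0,0,0,0.07]]' >/dev/null
python3 -c "from h import *;st()"
python3 inch.py '[[0.002,0,0,0,0,0,0.07],[0.002,0,0,0,0,0,0.07]]' >/dev/null
python3 -c "from h import *;st()"
```

```text
t 18.8 tcp [ 0.5955 -0.0172  0.0463] yawy 1.556 tilt [ 0.012 -0.004] j [-0.12  0.26  1.49 -0.    1.38 -1.68] F [ 0.2 -4.6 11. ] Mz 0.01 op 0.0702
t 19.05 tcp [ 0.5956 -0.0151  0.0464] yawy 1.556 tilt [ 0.012 -0.004] j [-0.12  0.26  1.49 -0.    1.38 -1.67] F [-0.1 -5.  11.7] Mz 0.02 op 0.07
t 19.43 tcp [ 0.5878 -0.0141  0.0463] yawy 1.556 tilt [ 0.015 -0.002] j [-0.12  0.24  1.52 -0.    1.37 -1.68] F [ 2.8 -2.2  9.5] Mz -0.07 op 0.0698
t 19.68 tcp [ 0.5839 -0.014   0.0463] yawy 1.556 tilt [ 0.015 -0.002] j [-0.12  0.23  1.53 -0.    1.37 -1.68] F [ 2.6 -0.9  8.4] Mz -0.12 op 0.0701
```

```bash
python3 inch.py '[[0.002,0,0.001,0,0,0,0.07],[0.002,0,0,0,0,0,0.07]]' >/dev/null
python3 -c "from h import *;st()"
python3 inch.py '[[0.002,0,0,0,0,0,0.07],[0.001,0,0,0,0,0,0.07]]' >/dev/null
python3 -c "from h import *;st()"
python3 - <<'E'
from h import *;import cv2
s=snapshot("wrist");np.save("w4.npy",s,allow_pickle=True);cv2.imwrite("pics/w4.png",cv2.resize(s["img"][:,:,::-1],(800,600),interpolation=cv2.INTER_CUBIC))
E
```

```text
t 19.93 tcp [ 0.581  -0.0141  0.0463] yawy 1.556 tilt [ 0.018 -0.003] j [-0.12  0.23  1.54 -0.    1.36 -1.68] F [ 2.7 -1.5 10.4] Mz -0.13 op 0.0701
t 20.18 tcp [ 0.5782 -0.0137  0.0463] yawy 1.556 tilt [ 0.018 -0.002] j [-0.12  0.22  1.54  0.    1.36 -1.68] F [ 4.2 -1.5  9. ] Mz -0.1 op 0.0697
```

```bash
python3 inch.py '[[0,0,-0.012,0,0,0,0.07],[0,0,-0.03,0,0,0,0.07],[0,0,-0.06,0,0,0,0.07],[0,0,-0.06,0,0,0,0.07],[0,0,-0.06,0,0,0,0.07]]' >/dev/null
python3 - <<'E'
from h import *;import cv2
st()
s=snapshot("wrist");np.save("w5.npy",s,allow_pickle=True);cv2.imwrite("pics/w5.png",cv2.resize(s["img"][40:290,90:410,::-1],(800,625)[:2] if 0 else (768,600),interpolation=cv2.INTER_CUBIC))
E
```

```text
t 20.85 tcp [ 0.5705 -0.0125  0.2637] yawy 1.557 tilt [0.001 0.   ] j [-0.12  0.13  1.21  0.    1.8  -1.68] F [ 1.1 -0.6  0.5] Mz 0.04 op 0.0699
```

View pics/w5.png

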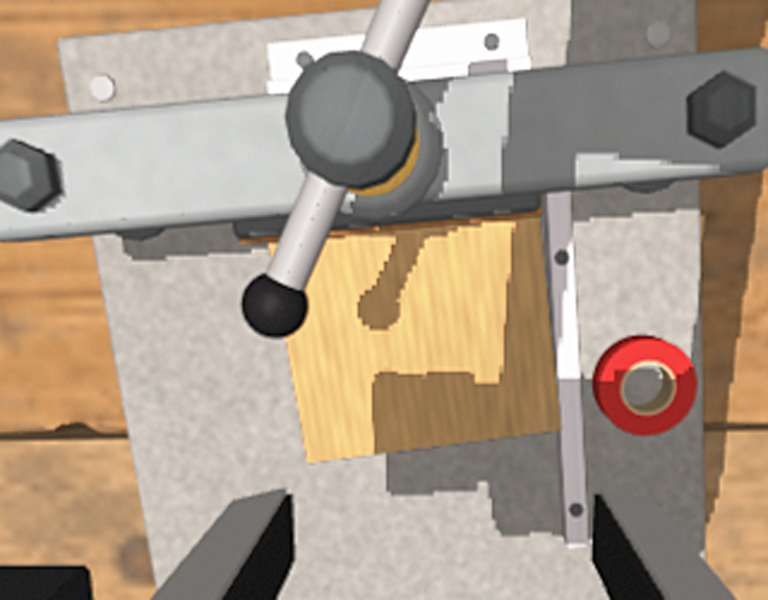

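The notebook now lies along the guide: fore-edge corners (308,464), (559,431); left edge (542,215)→(559,431); guide (546,195)→(567,545). Measure.

```bash
python3 - <<'E'
from h import *
s=np.load("w5.npy",allow_pickle=True).item();k=lambda u,v:(u/2.4+90-.3,v/2.4+40-.3)
p=[.4702,-.0381,.0775]
c,sn=np.cos(p[2]),np.sin(p[2]);R=np.array([[c,sn],[-sn,c]])
f=lambda u,v,z:R@(ray(s,*k(u,v),z)[:2]-p[:2])
print("fore",f(308,464,.046),f(559,431,.046),"left",f(542,215,.046),f(559,431,.046),"right",f(272,250,.046),f(308,464,.046))
print("guide",f(546,195,.038),f(567,545,.038),"hub",f(350,117,.199),"boltL",f(722,108,.141),f(28,174,.141),"ball",f(275,305,.181))
print("roll",f(645,385,.04))
E
```

```text
fore [ 0.13999493 -0.05556485] [0.13445295 0.07274374] left [0.02843229 0.07090893] [0.13445295 0.07274374] right [ 0.03281348 -0.05901195] [ 0.13999493 -0.05556485]
guide [0.01915579 0.07439606] [0.19910491 0.07432501] hub [-0.0006469  -0.00033293] boltL [-0.00033743  0.12457563] [-0.00072862 -0.12249631] ball [ 0.0509632  -0.03267074]
roll [0.11606368 0.11820393]
```

```bash
python3 inch.py '[[-0.009,-0.0089,0.041,0,0,0,0.07],[0,0,0.05,0,0,0,0.07],[0,0,0.05,0,0,0,0.07],[0,0,0.05,0,0,0,0.07],[0,0,0.01,0,0,0,0.07]]' >/dev/null
python3 -c "from h import *;st(.5813,-.0214,.046)"
python3 inch.py '[[0,0,0.013,0,0,0,0.07],[0,0,0.006,0,0,0,0.07],[0,0,0.002,0,0,0,0.07],[0,0,0.002,0,0,0,0.07],[0,0,0.002,0,0,0,0.07]]' >/dev/null
python3 -c "from h import *;st()"
python3 inch.py '[[-0.002,0,0,0,0,0,0.07],[-0.002,0,0,0,0,0.02,0.07],[-0.002,0,0,0,0,0.02,0.07],[0,0.001,0,0,0,0,0.07],[0,0.001,0,0,0,0,0.07]]' >/dev/null
python3 -c "from h import *;st()"
python3 inch.py '[[0,0.001,0,0,0,0,0.07],[0,0.001,0,0,0,0,0.07],[0,0.001,0,0,0,0,0.07]]' >/dev/null
python3 -c "from h import *;st()"
```

```text
t 21.52 tcp [ 0.5768 -0.0211  0.056 ] yawy 1.557 tilt [-0.008  0.001] j [-0.13  0.23  1.51  0.    1.41 -1.69] F [ 0.2  0.7 -0.6] Mz -0.01 op 0.0702
local move [-0.0046 -0.0002  0.0099]
t 22.15 tcp [ 0.586  -0.0223  0.0461] yawy 1.557 tilt [ 0.016 -0.002] j [-0.13  0.24  1.52  0.    1.37 -1.69] F [-6.  -0.1 29.3] Mz -0.06 op 0.0701
t 22.77 tcp [ 0.5931 -0.0221  0.0462] yawy 1.517 tilt [ 0.019 -0.005] j [-0.13  0.25  1.5  -0.    1.37 -1.65] F [-3.2 -3.5 22.5] Mz 0.12 op 0.07
t 23.15 tcp [ 0.5939 -0.0197  0.0462] yawy 1.517 tilt [ 0.02  -0.006] j [-0.13  0.25  1.5  -0.    1.37 -1.64] F [-2.4 -6.2 22.8] Mz 0.06 op 0.07
```

```bash
python3 inch.py '[[0,0.001,0,0,0,0,0.07],[0,0.001,0,0,0,0,0.07]]' >/dev/null
python3 -c "from h import *;st()"
python3 inch.py '[[0,0.001,0,0,0,0,0.07],[0,0.001,0,0,0,0,0.07]]' >/dev/null
python3 -c "from h import *;st()"
python3 inch.py '[[0.003,0,-0.002,0,0,0,0.07],[0.003,0,0,0,0,0,0.07]]' >/dev/null
python3 -c "from h import *;st()"
python3 inch.py '[[0,0,-0.012,0,0,0,0.07],[0,0,-0.02,0,0,0,0.03],[0,0,0,0,0,0,0],[0,0,0,0,0,0,0],[0,0,0,0,0,0,0]]' >/dev/null
python3 -c "from h import *;st()"
```

```text
t 23.4 tcp [ 0.5938 -0.0195  0.0463] yawy 1.516 tilt [ 0.02  -0.009] j [-0.12  0.25  1.5  -0.01  1.37 -1.64] F [ -2.4 -11.   21.7] Mz 0.1 op 0.0699
t 23.65 tcp [ 0.5941 -0.0174  0.0463] yawy 1.516 tilt [ 0.02  -0.008] j [-0.12  0.25  1.5  -0.01  1.37 -1.64] F [-2.  -8.6 21.1] Mz 0.01 op 0.0699
t 23.9 tcp [ 0.5888 -0.0146  0.0463] yawy 1.516 tilt [ 0.021 -0.004] j [-0.12  0.24  1.52 -0.    1.36 -1.64] F [ 4.3 -2.3 13.8] Mz -0.2 op 0.0701
t 24.52 tcp [ 0.5798 -0.0123  0.0678] yawy 1.517 tilt [-0.002  0.   ] j [-0.12  0.22  1.5   0.    1.43 -1.64] F [ 0.3 -0.1 -0.4] Mz -0.0 op 0.0331
```

```bash
python3 inch.py '[[-0.006,-0.0266,0,0,0,0,0],[0,0,0.01,0,0,0,0],[0,0,0.006,0,0,0,0],[0,0,0.004,0,0,0,0],[0,0,0.002,0,0,0,0]]' >/dev/null
python3 -c "from h import *;st()"
python3 inch.py '[[0,0,0.002,0,0,0,0],[0,0,0.001,0,0,0,0],[0,0,0,0,0,0,0]]' >/dev/null
python3 -c "from h import *;st()"
python3 inch.py '[[0.002,0.0005,0,0,0,0,0],[0.002,0.0005,0,0,0,0,0],[0.002,0.0005,0,0,0,0,0]]' >/dev/null
python3 -c "from h import *;st()"
```

```text
t 25.15 tcp [ 0.5847 -0.0387  0.0463] yawy 1.518 tilt [-0.001  0.   ] j [-0.16  0.25  1.51  0.    1.39 -1.68] F [-1.2  0.2  6.1] Mz 0.03 op 0.0002
t 25.52 tcp [ 0.5861 -0.0391  0.0463] yawy 1.517 tilt [ 0.003 -0.   ] j [-0.16  0.25  1.51  0.    1.38 -1.68] F [-2.8  0.6  7. ] Mz 0.01 op 0.0005
t 25.9 tcp [ 0.5816 -0.038   0.0463] yawy 1.517 tilt [ 0.007 -0.002] j [-0.16  0.24  1.52 -0.    1.38 -1.68] F [ 1.1 -0.5  6. ] Mz 0.01 op 0.0003
```

```bash
python3 inch.py '[[0.002,0.0005,0.001,0,0,0,0],[0.002,0.0005,0.001,0,0,0,0],[0.002,0,0,0,0,0,0]]' >/dev/null
python3 -c "from h import *;st()"
python3 inch.py '[[0.002,0,0,0,0,0,0],[0.002,0,0,0,0,0,0]]' >/dev/null
python3 -c "from h import *;st()"
python3 inch.py '[[0.002,0,0,0,0,0,0],[0.002,0,0,0,0,0,0]]' >/dev/null
python3 -c "from h import *;st()"
```

```text
t 26.27 tcp [ 0.5777 -0.0376  0.0463] yawy 1.517 tilt [ 0.012 -0.003] j [-0.16  0.23  1.54 -0.    1.37 -1.68] F [ 3.4 -2.7  8.4] Mz 0.01 op 0.0006
t 26.52 tcp [ 0.5737 -0.0373  0.0463] yawy 1.517 tilt [ 0.012 -0.003] j [-0.16  0.22  1.55 -0.    1.37 -1.68] F [ 3.7 -2.1  9.4] Mz 0.04 op 0.0007
t 26.77 tcp [ 0.5697 -0.0371  0.0463] yawy 1.517 tilt [ 0.012 -0.003] j [-0.16  0.21  1.56 -0.    1.36 -1.68] F [ 3.5 -1.4  9.4] Mz -0.03 op 0.0005
```

```bash
python3 inch.py '[[0,0,-0.008,0,0,0,0],[-0.02,0.01,-0.01,0,0,0,0.07],[0,0.015,-0.05,0,0,0,0.07],[0,0,-0.06,0,0,0,0.07],[0,0,-0.06,0,0,-0.13,0.07]]' >/dev/null
python3 inch.py '[[0.0,0,-0.03,0,0,0,0.07]]' >/dev/null
python3 - <<'E'
from h import *;import cv2
st()
s=snapshot("wrist");np.save("w6.npy",s,allow_pickle=True);cv2.imwrite("pics/w6.png",cv2.resize(s["img"][40:290,90:410,::-1],(768,600),interpolation=cv2.INTER_CUBIC))
E
```

```text
t 27.52 tcp [ 0.587  -0.0116  0.264 ] yawy 1.648 tilt [ 0.005 -0.   ] j [-0.12  0.16  1.17  0.    1.8  -1.76] F [-0.1 -0.4  0.2] Mz -0.03 op 0.0469
```

View pics/w6.png

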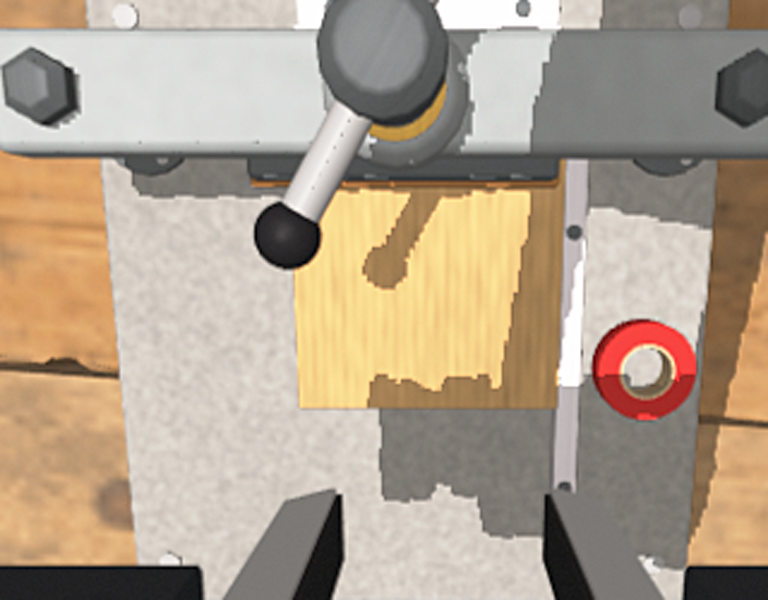

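The fore edge now runs (300,408)→(557,409), parallel to the bridge, and the left edge (564,185)→(557,409) lies on the guide's line (566,165)→(555,490).

```bash
python3 - <<'E'
from h import *
s=np.load("w6.npy",allow_pickle=True).item();k=lambda u,v:(u/2.4+90-.3,v/2.4+40-.3)
p=[.4702,-.0381,.0775]
c,sn=np.cos(p[2]),np.sin(p[2]);R=np.array([[c,sn],[-sn,c]])
f=lambda u,v,z:R@(ray(s,*k(u,v),z)[:2]-p[:2])
print("fore",f(300,408,.046),f(557,409,.046),"left",f(564,185,.046))
print("guide",f(566,165,.038),f(555,490,.038),"hub",f(382,45,.199),"bolts",f(755,88,.141),f(38,87,.141),"ball",f(287,236,.181))
E
python3 -c "from h import *;st(.4702,-.038,.264)"
```

```text
fore [ 0.13475634 -0.0551676 ] [0.13533561 0.07375042] left [0.02752582 0.07357873]
guide [0.01788216 0.0753753 ] [0.18043136 0.07525564] hub [-0.00078547 -0.00047489] bolts [0.00075055 0.12540971] [ 0.00033441 -0.12467153] ball [ 0.05094845 -0.03263446]
t 27.57 tcp [ 0.5881 -0.0118  0.2674] yawy 1.647 tilt [ 0.01  -0.001] j [-0.12  0.16  1.17  0.    1.8  -1.76] F [ 0.8 -0.2  2.1] Mz 0.03 op 0.0508
local move [ 0.1196 -0.0171  0.0022]
```

```bash
python3 inch.py '[[0.06,-0.0085,0.001,0,0,0,0.07],[0.0596,-0.0085,0.001,0,0,0,0.07]]' >/dev/null
python3 inch.py '[[0,0,0,0,0,0.18,0.07],[0,0,0,0,0,0.18,0.07],[0,0,0,0,0,0.18,0.07],[0,0,0,0,0,0.18,0.07],[0,0,0,0,0,0.18,0.07]]' >/dev/null
python3 inch.py '[[0,0,0,0,0,0.18,0.07],[0,0,0,0,0,0.18,0.07],[0,0,0,0,0,0.18,0.07],[0,0,0,0,0,0.18,0.07]]' >/dev/null
python3 -c "from h import *;st(.4702,-.038,.16)"
```

```text
t 28.95 tcp [ 0.4677 -0.0376  0.2559] yawy 0.021 tilt [-0.003  0.001] j [-0.2  -0.1   1.45  0.    1.79 -0.22] F [ 0.4 -0.   0.4] Mz -0.0 op 0.0702
local move [-0.0005  0.0028  0.0959]
```

```bash
python3 inch.py '[[-0.0005,0.0028,0.036,0,0,0,0.07],[0,0,0.03,0,0,0,0.07],[0,0,0.03,0,0,0,0.07],[0,0,0,0,0,0.1,0.07],[0,0,0,0,0,0.1,0.07]]' >/dev/null
python3 -c "from h import *;st(.4702,-.038,.16)"
python3 inch.py '[[0,0,0,0,0,0.1,0.07],[0,0,0,0,0,0.1,0.07],[0,0,0,0,0,0.1,0.07]]' >/dev/null
python3 -c "from h import *;st(.4702,-.038,.16)"
python3 inch.py '[[0,0,0,0,0,0.1,0.07]]' >/dev/null
python3 -c "from h import *;st(.4702,-.038,.16)"
```

```text
t 29.57 tcp [ 0.4694 -0.0375  0.1587] yawy -0.176 tilt [-0.006  0.002] j [-0.2  -0.07  1.62  0.    1.6  -0.03] F [ 0.3  1.3 -1.1] Mz 0.11 op 0.0703
local move [-0.0003  0.0009 -0.0013]
t 29.95 tcp [ 0.47   -0.0376  0.1593] yawy -0.476 tilt [-0.004  0.002] j [-0.2  -0.07  1.62  0.    1.6   0.27] F [ 1.   0.3 -1. ] Mz 0.09 op 0.0699
local move [-0.0003  0.0004 -0.0007]
t 30.07 tcp [ 0.4701 -0.0376  0.1594] yawy -0.576 tilt [-0.004  0.002] j [-0.2  -0.07  1.62  0.    1.6   0.37] F [ 1.4  0.7 -1.5] Mz 0.09 op 0.07
local move [-0.0003  0.0003 -0.0006]
```

```bash
python3 inch.py '[[0,0,0,0,0,0.08,0.07]]' >/dev/null
python3 -c "from h import *;st()"
python3 inch.py '[[0,0,0,0,0,0.08,0.07]]' >/dev/null
python3 -c "from h import *;st()"
python3 inch.py '[[0,0,0,0,0,0.08,0.07]]' >/dev/null
python3 -c "from h import *;st()"
```

```text
t 30.2 tcp [ 0.4702 -0.0376  0.1595] yawy -0.655 tilt [-0.004  0.002] j [-0.2  -0.07  1.62  0.    1.6   0.45] F [ 0.4  0.7 -1.5] Mz 0.03 op 0.0698
t 30.32 tcp [ 0.4702 -0.0376  0.1595] yawy -0.735 tilt [-0.004  0.002] j [-0.2  -0.07  1.62  0.    1.6   0.53] F [ 0.4  0.2 -1.6] Mz 0.05 op 0.07
t 30.45 tcp [ 0.4703 -0.0377  0.1595] yawy -0.815 tilt [-0.004  0.002] j [-0.2  -0.07  1.62  0.    1.6   0.61] F [ 1.2  0.4 -1.6] Mz 0.1 op 0.0703
```

```bash
for i in 1; do :; done
python3 inch.py '[[0,0,0,0,0,0.06,0.07]]' >/dev/null; python3 -c "from h import *;st()"
python3 inch.py '[[0,0,0,0,0,0.06,0.07]]' >/dev/null; python3 -c "from h import *;st()"
python3 inch.py '[[0,0,0,0,0,0.06,0.07]]' >/dev/null; python3 -c "from h import *;st()"
python3 inch.py '[[0,0,0,0,0,0.06,0.07]]' >/dev/null; python3 -c "from h import *;st()"
```

```text
t 30.57 tcp [ 0.4703 -0.0377  0.1595] yawy -0.875 tilt [-0.003  0.002] j [-0.2  -0.07  1.62  0.    1.6   0.67] F [ 1.9  1.2 -1.2] Mz 0.06 op 0.0696
t 30.7 tcp [ 0.4703 -0.0377  0.1596] yawy -0.935 tilt [-0.003  0.001] j [-0.2  -0.07  1.62  0.    1.6   0.73] F [ 1.3  0.7 -1.9] Mz 0.07 op 0.0702
t 30.82 tcp [ 0.4704 -0.0377  0.1596] yawy -0.995 tilt [-0.003  0.001] j [-0.2  -0.07  1.62  0.    1.6   0.79] F [ 1.4  0.1 -1.9] Mz 0.05 op 0.07
t 30.95 tcp [ 0.4704 -0.0378  0.1596] yawy -1.055 tilt [-0.003  0.001] j [-0.2  -0.07  1.62  0.    1.6   0.85] F [ 1.2  0.4 -1.4] Mz 0.1 op 0.0697
```

```bash

python3 inch.py '[[0,0,0,0,0,0.06,0.07],[0,0,0,0,0,0.06,0.07]]' >/dev/null; python3 -c "from h import *;st()"
python3 inch.py '[[0,0,0,0,0,0.06,0.07],[0,0,0,0,0,0.06,0.07]]' >/dev/null; python3 -c "from h import *;st()"
python3 inch.py '[[0,0,0,0,0,0.06,0.07],[0,0,0,0,0,0.06,0.07]]' >/dev/null; python3 -c "from h import *;st()"
```

```text
t 31.2 tcp [ 0.4705 -0.0378  0.1596] yawy -1.175 tilt [-0.003  0.001] j [-0.2  -0.07  1.62  0.    1.59  0.97] F [ 1.6  0.4 -2. ] Mz 0.03 op 0.0698
t 31.45 tcp [ 0.4705 -0.0379  0.1596] yawy -1.295 tilt [-0.003  0.001] j [-0.2  -0.07  1.62  0.    1.59  1.09] F [ 0.9 -0.9 -1.4] Mz 0.07 op 0.07
t 31.7 tcp [ 0.4705 -0.038   0.1597] yawy -1.415 tilt [-0.003  0.001] j [-0.2  -0.07  1.62  0.    1.59  1.21] F [ 2.  -1.2 -0.9] Mz 0.05 op 0.0703
```

```bash
python3 - <<'E'
from h import *
s=snapshot("wrist");g=s["img"].mean(2)
for z in(.172,.178,.184):
  v=[]
  for a in np.arange(-3.3,3.1,.1):
    u=proj(s,[.4705+.06*np.cos(a),-.038+.06*np.sin(a),z]).round().astype(int)
    if 0<u[0]<560 and 0<u[1]<420:v.append((round(a,1),int(g[u[1]-2:u[1]+3,u[0]-2:u[0]+3].mean()),tuple(u.tolist())))
  print(z,[q for q in v if q[1]<45])
E
```

```text
0.172 [(np.float64(1.2), 24, (170, 209)), (np.float64(1.3), 32, (165, 219)), (np.float64(1.4), 35, (162, 230)), (np.float64(1.5), 29, (160, 241))]
0.178 [(np.float64(1.2), 29, (166, 212)), (np.float64(1.3), 37, (161, 222)), (np.float64(1.4), 32, (158, 233))]
0.184 [(np.float64(1.2), 30, (162, 214)), (np.float64(1.3), 40, (157, 225)), (np.float64(1.4), 31, (154, 237))]
```

The ball has followed the fingers (found near yaw 1.3, expected 1.36), so the screw is turning. Continue.

```bash

python3 inch.py '[[0,0,0,0,0,0.06,0.07],[0,0,0,0,0,0.06,0.07]]' >/dev/null; python3 -c "from h import *;st()"
python3 inch.py '[[0,0,0,0,0,0.06,0.07],[0,0,0,0,0,0.06,0.07]]' >/dev/null; python3 -c "from h import *;st()"
python3 inch.py '[[0,0,0,0,0,0.06,0.07],[0,0,0,0,0,0.06,0.07]]' >/dev/null; python3 -c "from h import *;st()"
```

```text
t 32.0 tcp [ 0.4706 -0.0381  0.16  ] yawy -1.533 tilt [-0.002  0.001] j [-0.2  -0.07  1.62  0.    1.6   1.33] F [ 2.2 -1.3 -2.7] Mz 0.79 op 0.0699
t 32.25 tcp [ 0.4706 -0.0381  0.1599] yawy -1.644 tilt [-0.003 -0.   ] j [-0.2  -0.07  1.62 -0.    1.59  1.44] F [ 1.  -3.  -1.8] Mz 3.88 op 0.07
t 32.5 tcp [ 0.4706 -0.0382  0.1598] yawy -1.755 tilt [-0.003 -0.002] j [-0.2  -0.07  1.62 -0.    1.59  1.56] F [ 0.8 -6.9 -2.6] Mz 7.32 op 0.0703
```

```bash

python3 inch.py '[[0,0,0,0,0,-0.15,0.07],[0,0,0,0,0,-0.15,0.07],[0,0,0,0,0,-0.06,0.07]]' >/dev/null; python3 -c "from h import *;st()"
python3 inch.py '[[0,0,-0.04,0,0,0,0.07],[0,0,-0.06,0,0,0,0.07],[0,0,0,0,0,0,0.07]]' >/dev/null
python3 - <<'E'
from h import *
st()
s=snapshot("wrist");g=s["img"].mean(2)
for z in(.165,.172,.178):
  m=g<45
  v=[(round(float(a),2),int(g[u[1]-2:u[1]+3,u[0]-2:u[0]+3].mean())) for a in np.arange(-3.1,3.1,.1) for u in [proj(s,[.4705+.06*np.cos(a),-.038+.06*np.sin(a),z]).round().astype(int)] if 2<u[0]<557 and 2<u[1]<417]
  print(z,[q for q in v if q[1]<45])
E
```

```text
t 32.88 tcp [ 0.4703 -0.038   0.1603] yawy -1.409 tilt [-0.003  0.001] j [-0.2  -0.07  1.62  0.    1.6   1.21] F [ 0.3 -0.1  0.3] Mz 0.01 op 0.0701
t 33.25 tcp [ 0.4731 -0.0386  0.2665] yawy -1.412 tilt [ 0.009 -0.002] j [-0.2  -0.09  1.43  0.    1.79  1.21] F [0.3 0.2 0.7] Mz 0.0 op 0.0699
0.165 [(1.2, 28), (1.3, 35), (1.4, 27)]
0.172 [(-2.0, 41), (-1.9, 37), (-1.8, 43), (1.1, 40), (1.2, 31), (1.3, 32), (1.4, 25), (2.2, 24)]
0.178 [(-2.0, 43), (-1.9, 40), (-1.8, 24), (1.1, 24), (1.2, 34), (1.3, 30), (2.2, 22)]
```

```bash
python3 -c "
from plant import r, sensors, snapshot
print(r.finish_job())"
```

```text
the job is handed in; nothing more can be done
None
```

I raised the press, drew the notebook in against the front stop and side guide (within about 2 mm in the last image, taken before pressing), screwed down to a dead stop, and handed in at about 33 s with the robot clear. The final tightening overshot: about 7 N m, or 90 N at each arm, against the 8–20 N asked, and I had no views left to recheck the notebook after tightening.

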